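# Check the wax melter and hold its lid open

## Robot

A 6-joint arm with a two-finger parallel gripper is mounted at the origin on the work surface. World frame = base frame: x ahead of the robot, y to its left, z up, the work surface at z = 0. Lengths are in m, angles in degrees, forces in N, time in s.
With the tool pointing down it reaches from about 0.35 to 0.975 m from the base axis. Payload 17.4 kg.
Tool frame: the origin (TCP) lies between the finger pads; the fingertips stand 25 mm ahead of it and the grasp point (between the pads) lies 6 mm ahead of it; x points along the fingers, y is the direction in which the jaws open and shut, and the axes are right-handed (so a half turn about x gives the same grasp; the last joint's range is limited). The gripper opens to 85 mm and grips with 20 to 120 N. Pads are 22 mm wide; open, the fingers measure 114 mm over their backs; the gripper's body (76 mm by 85 mm) begins 54 mm behind the grasp point. The pads swing forward as they close: fully open they stand 13 mm farther back than shut.
Start: joints at [66.36, 6.646, 82.598, -0, 90.757, -2.166], TCP at [0.247, 0.628, 0.256] pointing down, gripper open.
Joint ranges: [-162.19, 162.19], [-47.58, 125.68], [4.15, 143.07], [-65.23, 245.23], [0.69, 171.88], [-170.13, 170.13]. Speed limits (degrees/s): [108.29, 108.29, 127.2, 180, 180, 180].

## Interface

Orientations are given as [roll, pitch, yaw] about the fixed x, y, z axes, in that order (R = Rz(yaw) Ry(pitch) Rx(roll)).
In Python, from station import arm gives the robot as it stands.
- The arm moves only by the tool carry_out, never from a script. Its argument "rows" is one flat list of numbers, 5 for each row, row after row: the closure in counts, from 0 (fully open) to 255 (shut), then the shift along the tool's x, y, z normalised to -1 to 1, where 1 is 0.4 m, then the turn about the tool's x normalised to -1 to 1, where 1 is 1.5 rad. A call has exactly 5 rows; each row is the pose to reach, as a shift and turn from the pose commanded when the call began, along the tool's axes at that moment; what a row does not reach only later rows make up. A row lasts 1/8 s, in which the tool goes at most 62.5 mm and 10.7 degrees, less where a joint would pass 70% of its speed; a pose out of reach is approached as far as the arm can. A call with a number of a shift or a turn outside -1 to 1 is refused whole. A call with a gripper value outside its range is refused whole. The fingers move at their own pace and stop on an object; the grip force is fixed at half the most. Time passes only in rows, so rows that repeat a pose let the fingers close, or fill a call up. It gives the time, the measured TCP pose, the force and the opening at its end, in the units of the state.
- arm.observe(): the state, without advancing time (a new reading comes with each control period).
- arm.get_image(name): name is "scene" or "top"; returns a dict with "img" (420x560x3 uint8, blue, green, red), "fx", "fy", "cx", "cy" (pixels), "R" (3x3) and "t" (3): a world point X has camera coordinates R X + t. Camera axes: x right, y down, z forward; pixel columns grow to the right and rows downward; lengths in m; the calibration is good to about 2 mm. A picture is of the moment at which its call begins. There is no depth.
- arm.close_job(): hands the job in, once; it reports no verdict.
The state is a dict: "t": time; "joint_positions": joint angles; "qd": joint speeds; "tau": joint torques, N m; "position": TCP position; "orientation": TCP orientation; "wrist_force": force on the tool from outside, world axes, zero at the start; "torque": the same for the moment, N m; "finger_gap": opening from 0.0 (shut) to 1.0 (fully open).
Only numpy, scipy, OpenCV 4.12 (cv2) and the standard library are available. Lean on these libraries where they do the work, as an engineer would, in place of code of your own. Each camera call takes 0.05 s, during which the arm holds its last target.

## Task

Pick up the infrared thermometer and hold it steady for a good second with its nose pointing straight at the black round spot on the melter's side from about 5 to 10 cm away, then lay it back down flat where it lay. Then try the melter's lid by its bar handle: if it lifts, carry on; if it is caught, do not force it, but push the release rod fully down and leave it down, and go back to the handle (do not push the rod before you have tried the lid). Raise the lid to about 60 degrees and finish holding it open there by the handle, as it falls shut when let go; leave the other things on the bench where they are.

Things in the scene. Friction and masses are not known exactly. Their poses are not given: they have to be found in the camera images.
- thermometer: infrared thermometer lying on the bench: grey box-shaped stick 34 mm wide and 34 mm high, 150 mm long in all, 0.16 kg. Origin at its centre (17 mm up when it lies flat); x runs along it to the nose, z is up. The grey body reaches from 75 mm behind the origin to 43 mm ahead; then comes the round black nose, 24 mm across, to 75 mm ahead. It starts with the nose pointing roughly to the robot's left.
- thermo_nose (a point): centre of the thermometer's nose end; x points straight out of the nose (the line of sight)
- melter: wax melter, fixed: steel tank 180 mm (x) by 220 mm (y) by 120 mm high with a hinged flat lid. Origin at the centre of its underside on the bench, x from its front (towards the robot) to the hinge side, y to its left, z up. The catch housing stands on its left (+y) side, the measuring spot is on its right (-y) side.
- spot (a point): centre of the matt black round measuring spot, 40 mm across, on the melter's right side wall, 70 mm above the bench and 30 mm in front of the wall's middle. The wall looks along the melter's -y, so the thermometer's x must point along the melter's +y
- lid (a joint): lid angle in rad, 0 shut, grows as it opens, stops at 1.35. The lid weighs 0.6 kg and always falls shut when let go (about 3 N at the bar lifts it). If caught, it has a little play and stops hard after about 0.03 rad (7 mm at the bar); whether it is caught cannot be seen from outside.
- lid_bar (a point): middle of the lid's handle: a level round dark steel bar 12 mm thick, 110 mm long along the melter's y, 44 mm (to its axis) in front of the lid's front edge, 128 mm above the bench when shut, with clear space above, below and 38 mm behind it. It moves with the lid, 231 mm from the hinge line, and can turn between the fingers as the lid swings
- lid_hinge (a point): point on the lid's hinge line, at the top of the melter's far wall, 120 mm up; the line runs along the melter's y. When the lid is shut the bar is 231 mm in front of it (melter's -x) and 8 mm above it
- catch: grey catch housing on the melter's left side, 70 x 75 mm, top 151 mm above the bench; a hook hidden in it may or may not hold the tongue on the lid. Its origin coincides with the melter's origin
- release (a joint): release rod: 0 up as at the start, 0.010 m fully down. About 4 N of friction; it stays where it is pushed. Pushing it 8 mm or more frees the hook, which then stays free
- release_top (a point): centre of the flat top of the release rod's black round head, 26 mm across, on top of the catch housing, 171.5 mm above the bench when up; it is pushed straight down
- tape: roll of tape lying flat, 100 mm across, 45 mm high; a bystander; origin at the centre of its underside
- wax_cup: red wax pouring cup standing on its narrow end, 68 mm across, 85 mm high; a bystander; origin at the centre of its underside
- wax_bar: yellow wax bar 70 x 50 x 38 mm; a bystander; origin at the centre of its underside
- spatula: flat spatula, 200 mm long, lying along its x; a bystander; origin at its underside
- shard: small plaster mould piece with brown wax face, 100 x 80 x 31 mm; a bystander; origin at the centre of its underside
- brush: brush, 170 mm long, lying along its x; a bystander; origin at its underside
- tin: open steel tin, 72 mm across, 80 mm high; a bystander; origin at the centre of its underside
Mind the look-alikes: they are no part of the job. Several things have the shape of the thermometer; the one meant has the colours described above.

How it is judged (in metres and radians):
On the way, in this order (a step that is already met when the one before it is completed fails the run):
1. the thermometer, held in the fingers, points at the spot from 30 to 120 mm, its line of sight passing within about 20 mm of the spot's centre, for 1 s, moving slower than 30 mm/s (x of spot in the frame of thermo_nose between 0.03 and 0.12 m and y of spot in the frame of thermo_nose between -0.02 and 0.02 m and z of spot in the frame of thermo_nose between -0.02 and 0.02 m and linear speed of thermometer below 0.03 m/s and contact force between the fingers and thermometer above 0.5 N and value of joint release below 0.003 m and value of joint lid below 0.03 rad), for 1 s.
2. the thermometer lies on the bench again and the lid is tried with the release rod still up: it lifts more than 0.06 rad, or pulls on the catch with more than 3 N (value of joint release below 0.003 m and height (world z) of thermometer below 0.025 m and (value of joint lid above 0.06 rad or contact force between lid and catch above 3 N)), for 0.05 s.
3. the lid is raised to at least 0.85 rad in the fingers (value of joint lid above 0.85 rad and contact force between the fingers and lid above 0.5 N), for 0.2 s.
At the end, for the whole second after the job is handed in: The fingers hold the lid at rest, 0.85 to 1.25 rad (49 to 72 degrees) open; the thermometer lies flat and let go within 60 mm of where it started; the release rod is either untouched (under 3 mm) or pushed well down (over 6 mm); the bystanders are within 40 mm of where they stood (all of step 3 and value of joint lid below 1.25 rad and velocity of joint lid between -0.08 and 0.08 rad/s and distance of thermometer from where it was at the start of the episode below 0.06 m and height (world z) of thermometer below 0.022 m and angle between thermometer's own z axis and vertical below 0.15 rad and contact force between the fingers and thermometer below 0.1 N and linear speed of thermometer below 0.02 m/s and (value of joint release below 0.003 m or value of joint release above 0.006 m) and distance of each of tape, wax_cup, wax_bar, spatula, shard, brush, tin from where it was at the start of the episode below 0.04 m); the arm keeps its last pose, push and grip.
It fails at once if the lid is wrenched against its catch with more than 60 N (contact force between lid and catch above 60 N).
It fails at once if a bystander is moved more than 60 mm (distance of any of tape, wax_cup, wax_bar, spatula, shard, brush, tin from where it was at the start of the episode above 0.06 m).
It also fails if it takes over 72 s, if anything falls off the work surface, if the arm or the gripper's body presses on something with over 40 N, if the wrist force passes 120 N, or if a joint passes its speed limit or range.

## Working session

There is one attempt and no reset: what is moved stays moved. The work goes in short steps, Python scripts to look and compute and a tool call to move; the robot and the scene stay as the last step left them, time stands still between calls to the robot, and variables do not carry over. Pictures are saved under pics/ and viewed, and the job is handed in when it is done.

Besides the shell and the picture viewer there is one more tool, called after "Call:" in YAML: its name, and indented under it one key for each argument. carry_out: Moves the arm, as the interface text tells. Scaled input: -1 to 1 covers 0.4 m each way for a shift and 1.5 rad each way for a turn. Its arguments: {"type":"object","properties":{"rows":{"type":"array","items":{"type":"number"}}},"required":["rows"]}

```bash
ls; mkdir -p pics; python3 - <<'E'
from station import arm
import cv2
print(arm.observe())
for n in("scene","top"):
    d=arm.get_image(n); cv2.imwrite(f"pics/{n}0.png",d["img"]); print(n,d["fx"],d["fy"],d["cx"],d["cy"],d["R"],d["t"])
E
```

```text
pics
{'t': 0.0, 'joint_positions': array([ 6.63589103e+01,  6.67421812e+00,  8.26377339e+01, -2.64020019e-04,
        9.07567535e+01, -2.16562673e+00]), 'qd': array([-0.07099859,  0.05256865,  0.0499094 ,  0.0146803 , -0.09067812,
       -0.09043762]), 'tau': array([-3.17895487e-03, -7.32002735e+01, -6.32477617e+01, -2.19702915e-04,
        6.58839548e-03,  3.95991719e-05]), 'position': array([0.24705703, 0.62797459, 0.25553951]), 'orientation': array([ -91.94546851,   89.93129404, -113.42093483]), 'wrist_force': array([-0.38899843, -0.37705535,  0.09618284]), 'torque': array([-0.02083652, -0.02901346, -0.0254707 ]), 'finger_gap': 1.0010876368697856}
scene 493.48286581330694 493.48286581330694 277.3598581094121 207.89393319462073 [[ 0.58783969  0.80864157 -0.02330917]
 [ 0.46631352 -0.36224854 -0.80704876]
 [-0.66105688  0.46354591 -0.59002456]] [-0.20750394 -0.14969437  1.95918618]
top 544.345568006421 544.345568006421 270.24103870803333 215.34123909950333 [[ 0.02643244 -0.99962397  0.00729642]
 [-0.99655651 -0.02692376 -0.07842343]
 [ 0.07859039 -0.00519838 -0.99689344]] [-0.11126169  0.47150229  1.65935034]
```

View pics/scene0.png

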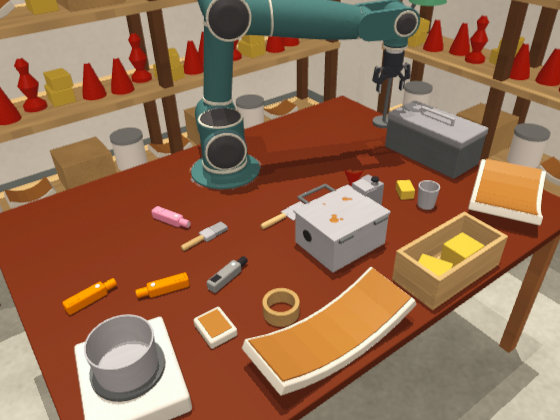

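View pics/top0.png

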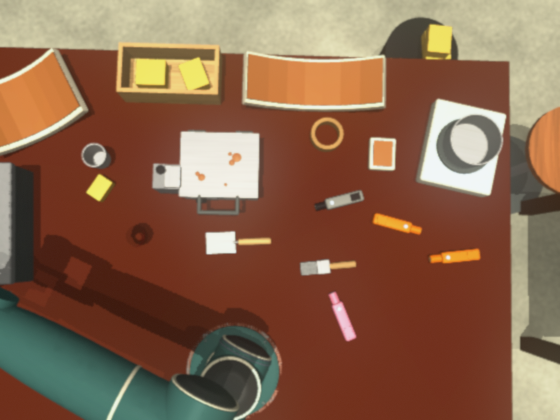

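Candidates for the thermometer in the top view: grey (340,200), orange (397,224), orange (455,256) and pink (342,317). The grey one with the black nose at about (320,206) is the one described. I'll check it in a close crop and measure.

```bash
cat > h.py <<'E'
import numpy as np, cv2
from station import arm
def cast(d,uv,z):
    R=np.array(d["R"]);t=np.array(d["t"]);c=-R.T@t
    r=R.T@np.array([(uv[0]-d["cx"])/d["fx"],(uv[1]-d["cy"])/d["fy"],1.0])
    return c+r*(z-c[2])/r[2]
def proj(d,X):
    p=np.array(d["R"])@np.array(X)+np.array(d["t"]);return np.array([d["fx"]*p[0]/p[2]+d["cx"],d["fy"]*p[1]/p[2]+d["cy"]])
def crop(d,x0,y0,w,h,s,fn):
    cv2.imwrite(fn,cv2.resize(d["img"][y0:y0+h,x0:x0+w],None,fx=s,fy=s,interpolation=cv2.INTER_CUBIC))
E
python3 - <<'E'
from h import *
d=arm.get_image("top"); s=arm.get_image("scene")
crop(d,300,175,80,55,10,"pics/th.png"); crop(d,140,120,135,105,5.8,"pics/mel.png")
crop(s,280,165,120,105,5.7,"pics/mels.png"); crop(s,190,245,80,55,10,"pics/ths.png")
E
```

```text
(no output)
```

View pics/th.png

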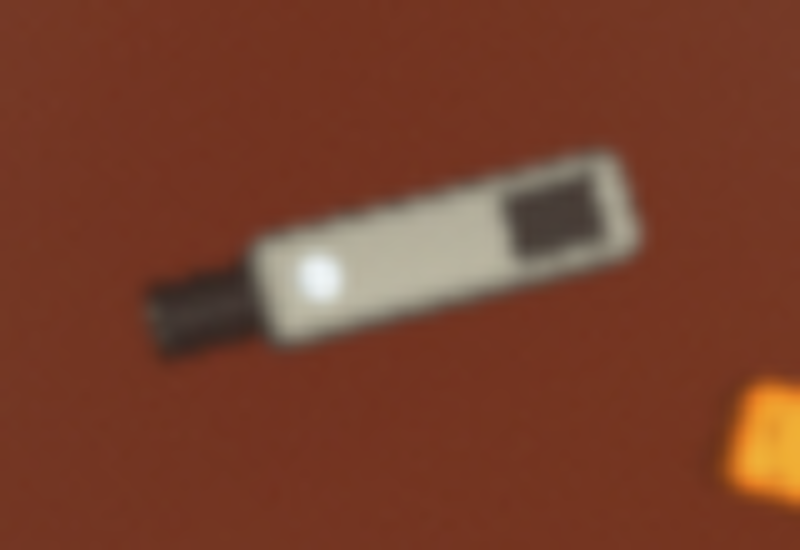

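View pics/mel.png

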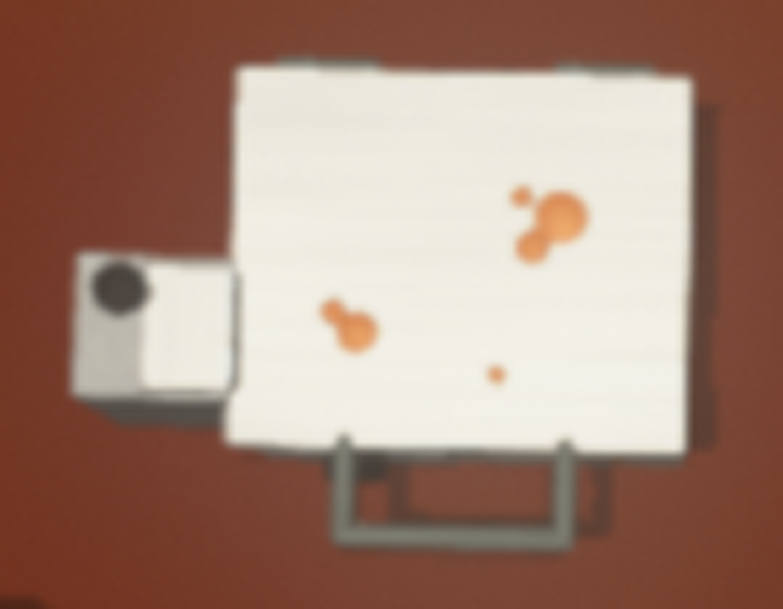

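View pics/mels.png

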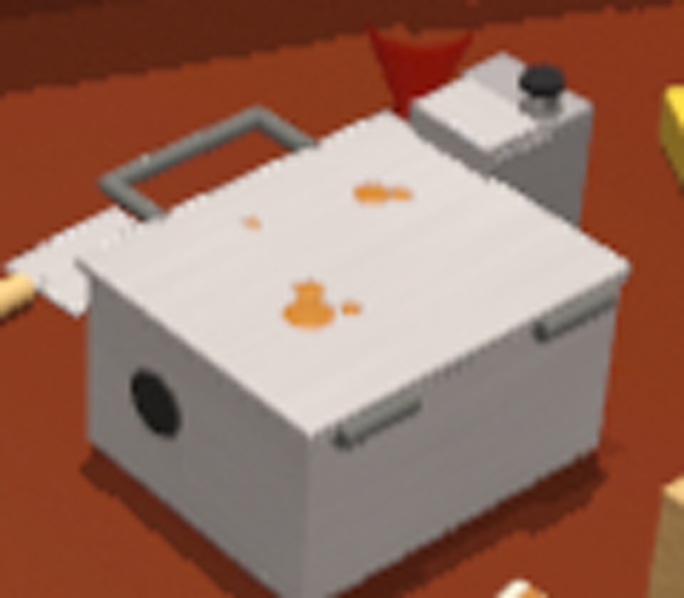

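View pics/ths.png

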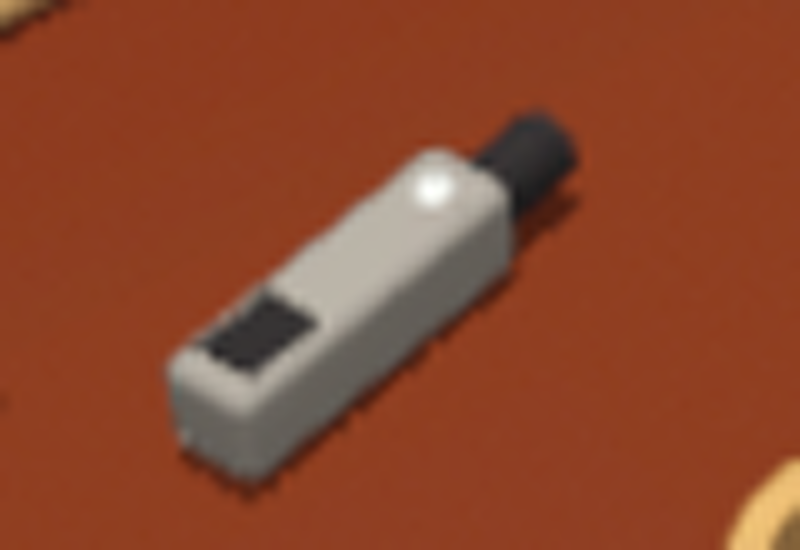

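```bash
python3 - <<'E'
from h import *
d=arm.get_image("top"); s=arm.get_image("scene")
T=lambda x,y:((x+.5)/10-.5+300,(y+.5)/10-.5+175)
M=lambda x,y:((x+.5)/5.8-.5+140,(y+.5)/5.8-.5+120)
S=lambda x,y:((x+.5)/5.7-.5+280,(y+.5)/5.7-.5+165)
c=np.array([cast(d,T(*p),.034) for p in[(250,238),(614,148),(642,245),(275,350)]])
f=(c[0]+c[3])/2;b=(c[1]+c[2])/2;a=f-b
print("body",np.round(c,4).tolist(),np.linalg.norm(a),np.linalg.norm(c[0]-c[3]))
yaw=np.arctan2(a[1],a[0]);u=a/np.linalg.norm(a);print("yaw",np.degrees(yaw),"origin",(f+b)/2+.016*u)
n=cast(d,T(152,324),.017);print("nose",n,"origin from nose",n-.075*u)
k=np.array([cast(d,M(*p),.124) for p in[(236,66),(692,78),(686,455),(226,445)]])
print("lid",np.round(k,4).tolist(),[np.linalg.norm(k[i]-k[(i+1)%4]) for i in range(4)],k.mean(0))
e=k[3]-k[2];e2=k[0]-k[1];e3=k[0]-k[3];e4=k[1]-k[2]
print("y dirs",[np.degrees(np.arctan2(-v[0],v[1])) for v in(e,e2)],[np.degrees(np.arctan2(v[1],v[0])) for v in(e3,e4)])
b1=cast(d,M(335,534),.128);b2=cast(d,M(572,540),.128);print("bar",b1,b2,(b1+b2)/2,np.linalg.norm(b1-b2),np.degrees(np.arctan2(-(b1-b2)[0],(b1-b2)[1])))
print("rel",cast(d,M(120,287),.1715),cast(s,S(541,80),.1715)); print("spot",cast(s,S(156,403),.07))
print("bar scene",cast(s,S(103,184),.128),cast(s,S(258,110),.128))
# scene body check
cs=[cast(s,((x+.5)/10-.5+190,(y+.5)/10-.5+245),.034) for x,y in[(435,150),(510,200),(250,410),(175,360)]]
print("th scene",np.round(cs,4).tolist())
for nm,p in(("tin",(96,154)),):print(nm,cast(d,p,.08))
print("spatula",cast(d,(221,243),.0),cast(d,(270,241),0)); print("cup",cast(d,(140,233),.085)); print("wb",cast(d,(99,187),.038)); print("tape",cast(d,(327,134),.045))
E
```

```text
body [[0.5298, -0.2636, 0.034], [0.5607, -0.3749, 0.034], [0.531, -0.3839, 0.034], [0.4956, -0.2719, 0.034]] 0.11644909258332897 0.03524182984688694
yaw 106.51415570681634 origin [ 0.52471281 -0.30819965  0.034     ]
nose [ 0.50419449 -0.23553194  0.017     ] origin from nose [ 0.52551341 -0.30743816  0.017     ]
lid [[0.7061, 0.1712, 0.124], [0.7064, -0.0585, 0.124], [0.5153, -0.0609, 0.124], [0.5141, 0.1686, 0.124]] [np.float64(0.22974771926802212), np.float64(0.19113331765033262), np.float64(0.22954079094359), np.float64(0.19204518257637512)] [0.61048517 0.05509949 0.124     ]
y dirs [np.float64(0.3084888773491003), np.float64(0.08146104461906534)] [np.float64(0.7695497662222276), np.float64(0.7102577299377377)]
bar [0.47068409 0.1121559  0.128     ] [ 0.47087707 -0.00556222  0.128     ] [0.47078058 0.05329684 0.128     ] 0.11771827786937229 0.09392965389367566
rel [0.58460122 0.21525185 0.1715    ] [0.5868473  0.21732022 0.1715    ]
spot [ 0.5814047  -0.05207725  0.07      ]
bar scene [0.46751464 0.00054586 0.128     ] [0.46358103 0.11748359 0.128     ]
th scene [[0.5015, -0.2715, 0.034], [0.5339, -0.2655, 0.034], [0.5625, -0.371, 0.034], [0.5321, -0.378, 0.034]]
tin [0.63933716 0.4273722  0.08      ]
spatula [0.38559682 0.05177042 0.        ] [ 0.39585254 -0.1000872   0.        ]
cup [0.40651364 0.28424585 0.085     ]
wb [0.5454563  0.42646558 0.038     ]
tape [ 0.72765182 -0.26625003  0.045     ]
```

```bash
cat >> h.py <<'E'
from scipy.spatial.transform import Rotation as Ro
def plan(P,yang=None):
    o=arm.observe();R=Ro.from_euler("xyz",o["orientation"],degrees=True).as_matrix()
    dl=R.T@(np.array(P)-o["position"])
    ya=np.degrees(np.arctan2(R[1,1],R[0,1]))
    print("t",round(o["t"],2),"pos",np.round(o["position"],4),"toolx",np.round(R[:,0],3),"yang",round(ya,2),"j",np.round(o["joint_positions"],1),"F",np.round(o["wrist_force"],1),"gap",round(o["finger_gap"],3))
    print("norm shift",np.round(dl/.4,4))
    if yang is not None:
        a=(ya-yang+90)%180-90; print("turn norm",round(np.radians(a)/1.5,4),"deg",a)
E
python3 -c "
from h import *
plan([.525,-.308,.2],16)"
```

```text
t 0.3 pos [0.2471 0.6281 0.256 ] toolx [-0. -0. -1.] yang 68.53 j [66.4  6.7 82.6 -0.  90.8 -2.2] F [ 0.1 -0.1 -0.6] gap 0.999
norm shift [ 0.141  -1.9234  1.5032]
turn norm 0.6112 deg 52.528510039112064
```

Call:
carry_out:
  rows: [0,0,-0.12,0.09,0,0,-0.24,0.18,0,0,-0.36,0.27,0,0,-0.48,0.36,0,0,-0.6,0.46,0]

```text
schema error: expected a multiple of 5 numbers
```

Call:
carry_out:
  rows: [0,0,-0.12,0.09,0,0,-0.24,0.18,0,0,-0.36,0.28,0,0,-0.48,0.37,0,0,-0.6,0.46,0]

```text
schema error: expected a multiple of 5 numbers
```

Call:
carry_out:
  rows: [0,0,-0.12,0.09,0,0,-0.24,0.18,0,0,-0.36,0.28,0,0,-0.48,0.37,0,0,-0.6,0.46,0]

```text
schema error: expected a multiple of 5 numbers
```

```bash
python3 -c "
from h import *
plan([.525,-.308,.1],16)"
```

```text
t 0.3 pos [0.2471 0.6281 0.256 ] toolx [-0. -0. -1.] yang 68.53 j [66.4  6.7 82.6 -0.  90.8 -2.2] F [ 0.1 -0.1 -0.6] gap 0.999
norm shift [ 0.391  -1.9233  1.5032]
turn norm 0.6112 deg 52.528510039112064
```

Call:
carry_out:
  rows: [0,0,-0.12,0.09,0,0,0,-0.24,0.18,0,0,0,-0.36,0.27,0,0,0,-0.48,0.36,0,0,0,-0.6,0.46,0]

```text
t: 0.92
position: [0.3305, 0.3357, 0.2564]
orientation: [54.6, 90.0, 33.1]
wrist_force: [0.4, 0.2, 0.2]
finger_gap: 1.004
```

Call:
carry_out:
  rows: [0,0,-0.12,0.09,0,0,0,-0.24,0.18,0,0,0,-0.36,0.28,0,0,0,-0.48,0.37,0,0,0,-0.6,0.46,0]

```text
t: 1.55
position: [0.4139, 0.0448, 0.2567]
orientation: [25.2, 89.9, 3.7]
wrist_force: [0.8, 0.7, -0.4]
finger_gap: 1.006
```

Call:
carry_out:
  rows: [0,0,-0.12,0.09,0.12,0,0,-0.24,0.18,0.24,0,0,-0.36,0.28,0.36,0,0,-0.48,0.37,0.48,0,0,-0.6,0.46,0.61]

```text
t: 2.17
position: [0.4973, -0.2461, 0.2564]
orientation: [60.5, 90.0, -13.3]
wrist_force: [0.3, 0.6, 0.7]
finger_gap: 1.001
```

```bash
python3 -c "
from h import *
plan([.525,-.308,.1],16)"
```

```text
t 2.17 pos [ 0.4973 -0.2461  0.2564] toolx [ 0. -0. -1.] yang 16.16 j [-29.   -8.4  97.5   0.   90.9 -45.1] F [0.3 0.6 0.7] gap 1.001
norm shift [0.3911 0.0232 0.1677]
turn norm 0.0018 deg 0.1583542921110137
```

Call:
carry_out:
  rows: [0,0.08,0.023,0.12,0.002,0,0.2,0.023,0.168,0.002,0,0.33,0.023,0.168,0.002,0,0.4,0.023,0.168,0.002,0,0.4,0.023,0.168,0.002]

```text
t: 2.8
position: [0.5242, -0.3052, 0.0942]
orientation: [-138.9, 89.8, 147.5]
wrist_force: [-0.6, -0.2, 0.7]
finger_gap: 1.002
```

```bash
python3 - <<'E'
from h import *
plan([.525,-.308,.03],16)
d=arm.get_image("top"); crop(d,290,160,100,70,8,"pics/g1.png")
s=arm.get_image("scene"); crop(s,170,200,120,100,6,"pics/g1s.png")
E
```

```text
t 2.8 pos [ 0.5242 -0.3052  0.0942] toolx [-0.003  0.002 -1.   ] yang 16.35 j [-32.6   3.5 101.3  -0.   75.4 -49. ] F [-0.6 -0.2  0.7] gap 1.002
norm shift [0.1605 0.0003 0.0076]
turn norm 0.0041 deg 0.3507892019427743
```

View pics/g1.png

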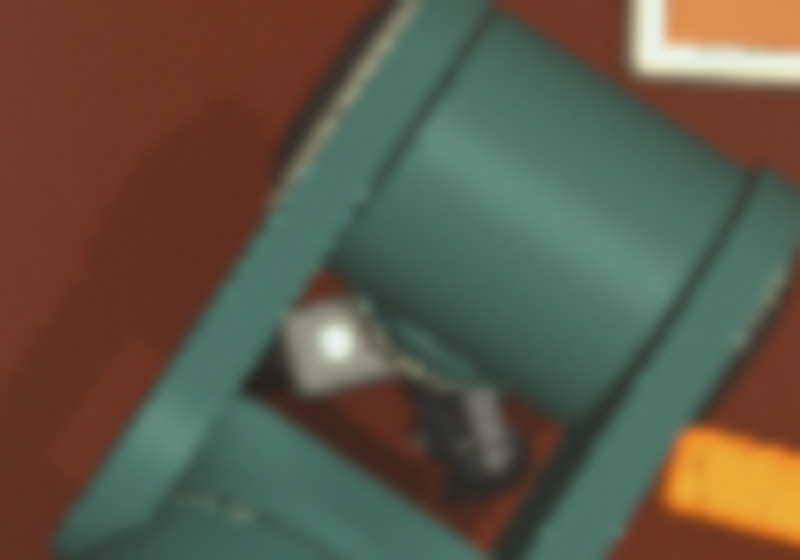

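View pics/g1s.png

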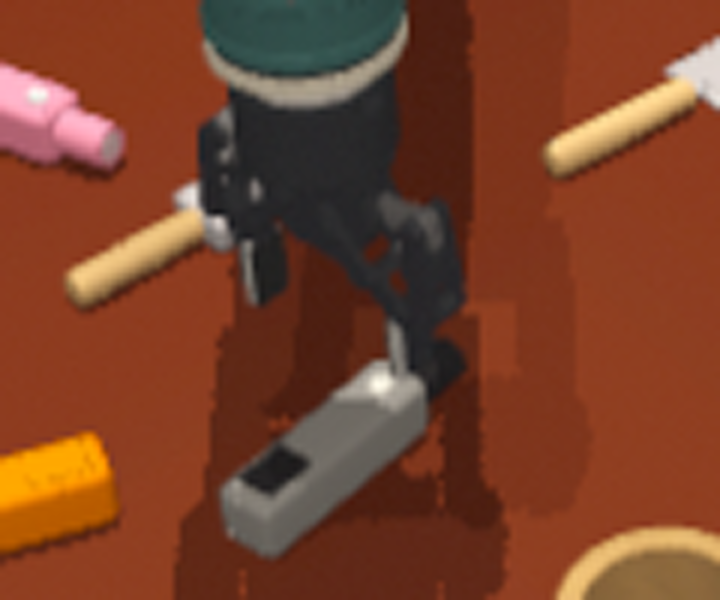

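The open fingers straddle the thermometer: its body runs diagonally in the scene crop and both pads are clear. Descend and grip.

Call:
carry_out:
  rows: [0,0.08,0,0.006,0.003,0,0.16,0,0.006,0.003,0,0.16,0,0.006,0.003,120,0.16,0,0.006,0.003,255,0.16,0,0.006,0.003]

```text
t: 3.52
position: [0.5266, -0.3085, 0.0344]
orientation: [41.0, 89.8, -32.9]
wrist_force: [-0.1, -0.3, -0.9]
finger_gap: 0.607
```

Call:
carry_out:
  rows: [255,0,0,0,0,255,0,0,0,0,255,0,0,0,0,255,0,0,0,0,255,0,0,0,0]

```text
t: 4.15
position: [0.5264, -0.3084, 0.0338]
orientation: [42.5, 89.9, -31.4]
wrist_force: [-0.2, 0.5, 8.1]
finger_gap: 0.381
```

```bash
python3 - <<'E'
from h import *
plan([.581,-.2,.083],0.5)
E
```

```text
t 4.15 pos [ 0.5264 -0.3084  0.0338] toolx [ 0.002 -0.001 -1.   ] yang 16.1 j [-32.8   7.2 103.5   0.   69.2 -48.9] F [-0.2  0.5  8.1] gap 0.381
norm shift [-0.1231  0.2063 -0.2223]
turn norm 0.1815 deg 15.600581089193312
```

Call:
carry_out:
  rows: [255,-0.08,0,0,0,255,-0.133,0.08,-0.08,0.06,255,-0.133,0.14,-0.15,0.12,255,-0.133,0.18,-0.2,0.16,255,-0.133,0.206,-0.222,0.18]

```text
t: 4.78
position: [0.5808, -0.1986, 0.0858]
orientation: [112.1, 90.0, 22.7]
wrist_force: [-0.2, -0.6, -1.5]
finger_gap: 0.386
```

Call:
carry_out:
  rows: [255,0,0,0,0,255,0,0,0,0,255,0,0,0,0,255,0,0,0,0,255,0,0,0,0]

```text
t: 5.4
position: [0.5803, -0.2001, 0.0855]
orientation: [-146.9, 90.0, 123.7]
wrist_force: [-0.4, -0.4, -1.5]
finger_gap: 0.384
```

```bash
python3 - <<'E'
from h import *
plan([.581,-.2,.087],0.5)
d=arm.get_image("top"); crop(d,230,120,120,90,6.5,"pics/p1.png")
s=arm.get_image("scene"); crop(s,210,170,130,100,6,"pics/p1s.png")
E
```

```text
t 5.4 pos [ 0.5803 -0.2001  0.0855] toolx [-0.  0. -1.] yang 0.62 j [-21.4   4.7 100.9   0.   74.4 -22. ] F [-0.4 -0.4 -1.5] gap 0.384
norm shift [-0.0037  0.0018 -0.0003]
turn norm 0.0014 deg 0.11830822484202486
```

View pics/p1.png

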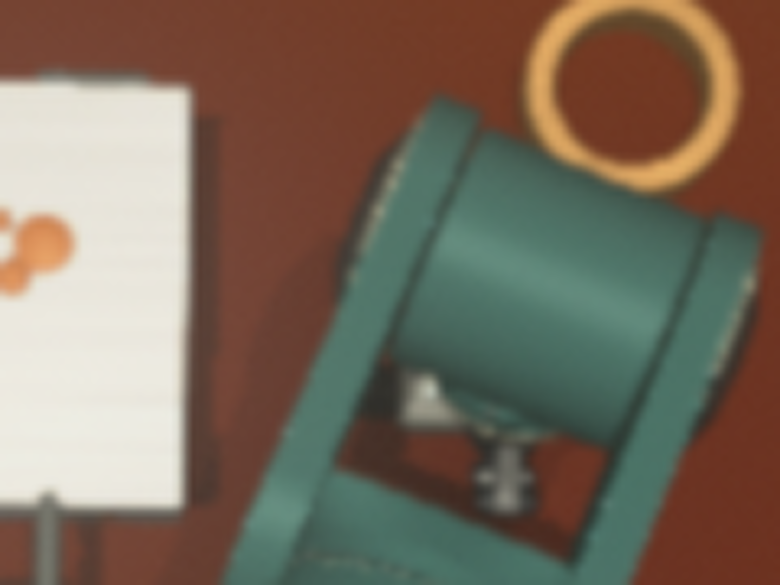

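View pics/p1s.png

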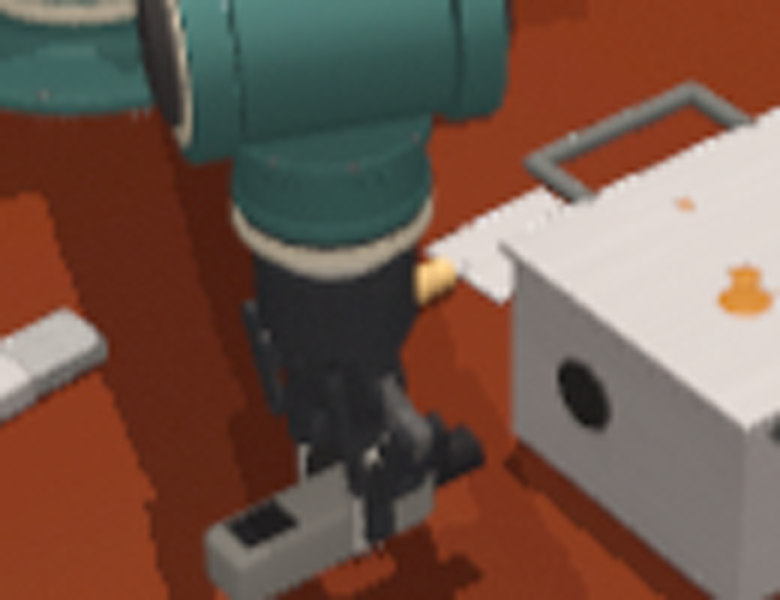

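```bash
python3 - <<'E'
from h import *
s=arm.get_image("scene")
for n,P in(("nose",(.580,-.125,.0685)),("spot",(.581,-.055,.07)),("backtopL",(.563,-.275,.0855)),("backtopR",(.597,-.275,.0855)),("fronttopR",(.597,-.157,.0855))):
    u=proj(s,P); print(n,(u-[210,170])*6)
E
```

```text
nose [465.81797989 449.35012766]
spot [576.75826446 393.56326809]
backtopL [192.09841089 528.80513706]
backtopR [231.33924807 567.54644218]
fronttopR [433.91927934 466.82429226]
```

```bash
python3 - <<'E'
import cv2
i=cv2.imread("pics/p1s.png")[330:600,180:520]
cv2.imwrite("pics/p1z.png",cv2.resize(i,None,fx=2.2,fy=2.2))
E
```

```text
(no output)
```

View pics/p1z.png

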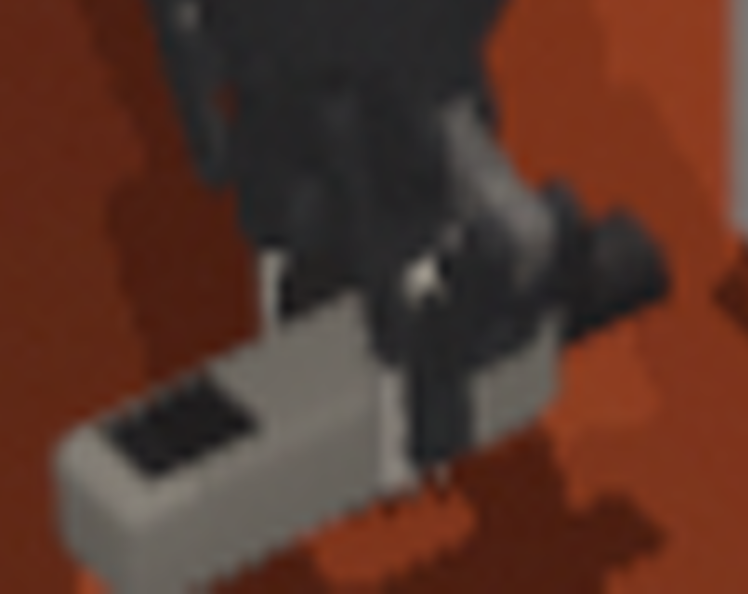

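Nose, spot and body corners all project within about 2 px of where they should be. The body is level, aimed at the spot, about 65 mm away. Keep holding.

Call:
carry_out:
  rows: [255,-0.003,0,0,0,255,-0.003,0,0,0,255,-0.003,0,0,0,255,-0.003,0,0,0,255,-0.003,0,0,0]

```text
t: 6.18
position: [0.5804, -0.1999, 0.0867]
orientation: [-104.1, 90.0, 166.6]
wrist_force: [-0.4, 0.1, -1.6]
finger_gap: 0.385
```

Call:
carry_out:
  rows: [255,0,0,0,0,255,0,0,0,0,255,0,0,0,0,255,0,0,0,0,255,0,0,0,0]

```text
t: 6.8
position: [0.5804, -0.1999, 0.0867]
orientation: [93.7, 90.0, 4.3]
wrist_force: [-0.0, -0.5, -0.8]
finger_gap: 0.385
```

Call:
carry_out:
  rows: [255,0,0,0,0,255,0,0,0,0,255,0,0,0,0,255,0,0,0,0,255,0,0,0,0]

```text
t: 7.42
position: [0.5804, -0.1999, 0.0867]
orientation: [69.0, 90.0, -20.3]
wrist_force: [-0.2, -0.1, -1.7]
finger_gap: 0.383
```

```bash
python3 - <<'E'
from h import *
plan([.5265,-.3085,.0345],16)
E
```

```text
t 7.42 pos [ 0.5804 -0.1999  0.0867] toolx [ 0. -0. -1.] yang 0.63 j [-21.4   4.7 100.8   0.   74.5 -22. ] F [-0.2 -0.1 -1.7] gap 0.383
norm shift [ 0.1306 -0.1377  0.27  ]
turn norm -0.1788 deg -15.369489068051905
```

Call:
carry_out:
  rows: [255,0,-0.05,0.1,-0.06,255,0,-0.1,0.19,-0.12,255,0,-0.138,0.27,-0.179,255,0.06,-0.138,0.27,-0.179,255,0.11,-0.138,0.27,-0.179]

```text
t: 8.05
position: [0.5261, -0.3087, 0.0418]
orientation: [-158.7, 90.0, 127.3]
wrist_force: [-0.1, 1.3, -1.4]
finger_gap: 0.384
```

Call:
carry_out:
  rows: [255,0.01,0,0,0,255,0.02,0,0,0,255,0.02,0,0,0,255,0.02,0,0,0,255,0.02,0,0,0]

```text
t: 8.68
position: [0.5265, -0.3086, 0.0351]
orientation: [36.1, 90.0, -37.9]
wrist_force: [0.3, -0.2, -1.3]
finger_gap: 0.387
```

```bash
python3 - <<'E'
from h import *
plan([.5265,-.3085,.0340],16)
E
```

```text
t 8.68 pos [ 0.5265 -0.3086  0.0351] toolx [ 0. -0. -1.] yang 16.02 j [-32.8   7.2 103.4  -0.   69.4 -48.8] F [ 0.3 -0.2 -1.3] gap 0.387
norm shift [ 0.0028 -0.     -0.0002]
turn norm 0.0002 deg 0.016565810557011673
```

Call:
carry_out:
  rows: [255,0.003,0,0,0,255,0.003,0,0,0,200,0.003,0,0,0,60,0.003,0,0,0,0,0.003,0,0,0]

```text
t: 9.3
position: [0.5263, -0.3085, 0.0334]
orientation: [-131.9, 90.0, 154.2]
wrist_force: [-0.3, -0.8, -0.3]
finger_gap: 0.801
```

Call:
carry_out:
  rows: [0,0,0,0,0,0,0,0,0,0,0,-0.1,0,0,0,0,-0.25,0,0,0,0,-0.4,0,0,0]

```text
t: 9.93
position: [0.5261, -0.3083, 0.1952]
orientation: [-141.8, 90.0, 144.3]
wrist_force: [0.8, -0.6, 0.1]
finger_gap: 0.995
```

```bash
python3 - <<'E'
from h import *
plan([.470,.055,.2],0.5)
s=arm.get_image("scene"); crop(s,170,200,120,100,6,"pics/r1s.png")
E
```

```text
t 9.93 pos [ 0.5261 -0.3083  0.1952] toolx [-0.  0. -1.] yang 16.01 j [-32.8  -0.1  95.3   0.   84.8 -48.8] F [ 0.8 -0.6  0.1] gap 0.995
norm shift [-0.0118  0.1158 -0.9117]
turn norm 0.1805 deg 15.514228456110715
```

View pics/r1s.png

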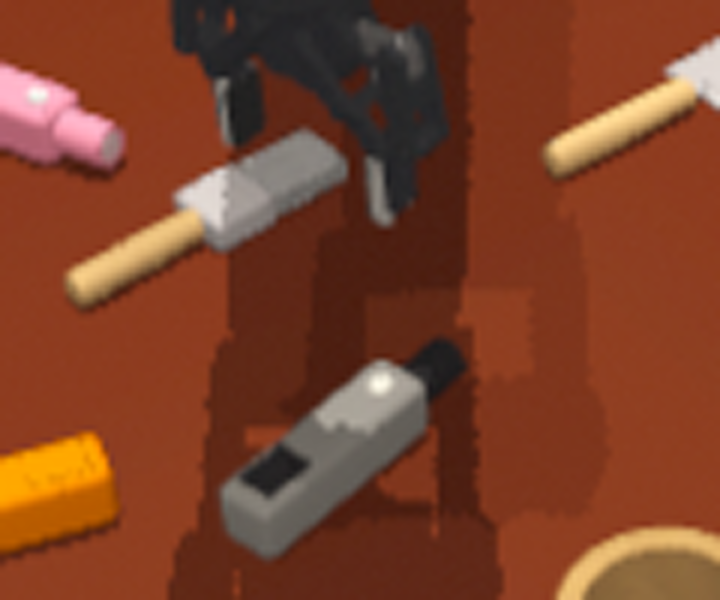

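The thermometer lies flat at its old place in the scene crop (nose tip about (440,365), back at (240,515)). Now to the handle.

Call:
carry_out:
  rows: [150,-0.03,0.02,-0.15,0.03,150,-0.03,0.04,-0.3,0.06,150,-0.03,0.06,-0.45,0.1,150,-0.03,0.08,-0.6,0.14,150,-0.03,0.1,-0.75,0.181]

```text
t: 10.6
position: [0.4814, -0.0074, 0.2055]
orientation: [87.5, 90.0, -2.2]
wrist_force: [0.6, -0.3, 0.6]
finger_gap: 0.41
```

```bash
python3 - <<'E'
from h import *
plan([.470,.055,.165],0.5)
E
```

```text
t 10.6 pos [ 0.4814 -0.0074  0.2055] toolx [ 0.001 -0.    -1.   ] yang 0.32 j [ -3.9 -17.2 109.5   0.   87.6  -4.2] F [ 0.6 -0.3  0.6] gap 0.41
norm shift [ 0.1011 -0.0277 -0.1561]
turn norm -0.0021 deg -0.1787062440311189
```

Call:
carry_out:
  rows: [150,0,-0.028,-0.1,-0.002,150,0,-0.03,-0.156,-0.002,150,0.05,-0.03,-0.156,-0.002,150,0.09,-0.03,-0.156,-0.002,150,0.09,-0.03,-0.156,-0.002]

```text
t: 11.22
position: [0.4689, 0.0523, 0.1674]
orientation: [-85.2, 89.8, -174.7]
wrist_force: [0.1, -0.8, -0.2]
finger_gap: 0.413
```

```bash
python3 - <<'E'
from h import *
plan([.469,.055,.134],0.5)
s=arm.get_image("scene"); crop(s,260,130,120,100,6,"pics/b1s.png")
d=arm.get_image("top"); crop(d,150,140,120,100,6,"pics/b1.png")
E
```

```text
t 11.22 pos [0.4689 0.0523 0.1674] toolx [-0.003 -0.    -1.   ] yang 0.57 j [  3.3 -17.3 113.2  -0.   84.3   2.7] F [ 0.1 -0.8 -0.2] gap 0.413
norm shift [ 0.0834  0.0005 -0.0067]
turn norm 0.0008 deg 0.06548429528056943
```

View pics/b1s.png

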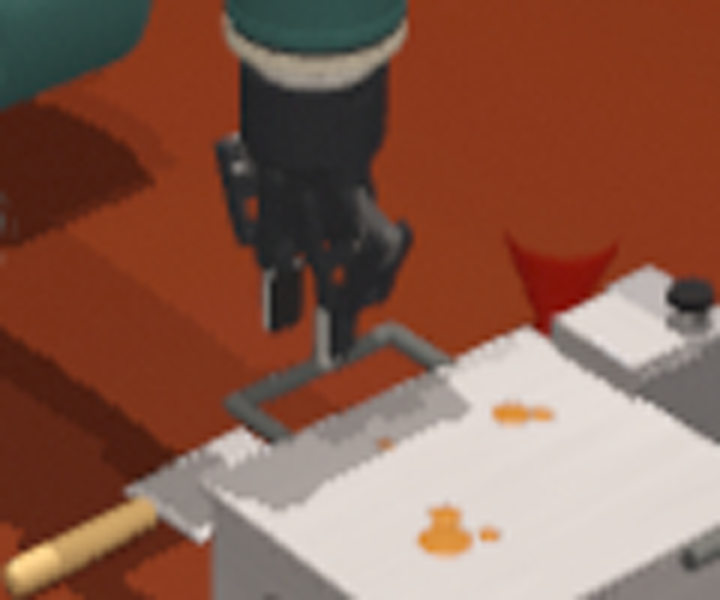

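View pics/b1.png

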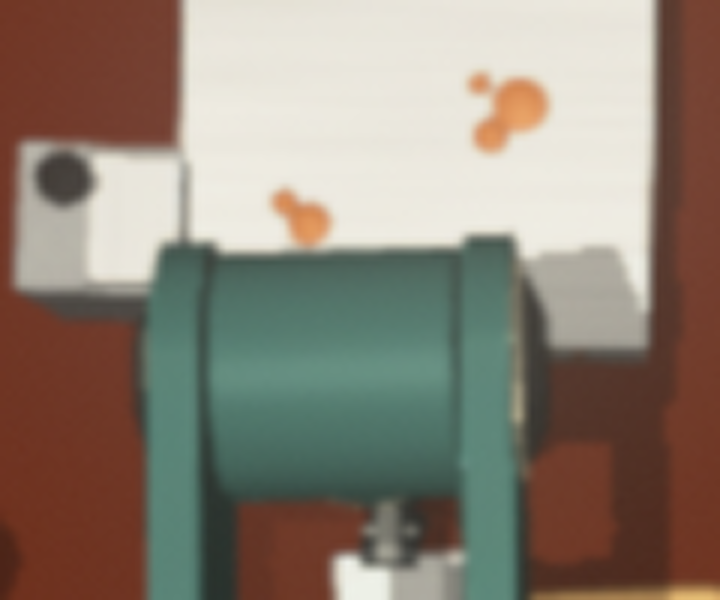

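Call:
carry_out:
  rows: [150,0.03,0,-0.004,0,150,0.06,0,-0.004,0,150,0.084,0,-0.004,0,150,0.084,0,-0.004,0,150,0.084,0,-0.004,0]

```text
t: 11.95
position: [0.4696, 0.0548, 0.1361]
orientation: [83.2, 90.0, -6.1]
wrist_force: [-0.4, -0.8, 0.2]
finger_gap: 0.41
```

```bash
python3 - <<'E'
from h import *
plan([.469,.055,.134],0.5)
s=arm.get_image("scene"); crop(s,260,130,120,100,6,"pics/b2s.png")
print(cast(s,(311.2,187.8),.142),cast(s,(311.8,191.2),.128))
E
```

```text
t 11.95 pos [0.4696 0.0548 0.1361] toolx [ 0. -0. -1.] yang 0.63 j [  3.6 -16.1 115.2  -0.   80.9   2.9] F [-0.4 -0.8  0.2] gap 0.41
norm shift [ 0.0053 -0.0016 -0.0005]
turn norm 0.0016 deg 0.13333146882928304
[0.4698655  0.05395174 0.142     ] [0.47034688 0.05637086 0.128     ]
```

View pics/b2s.png

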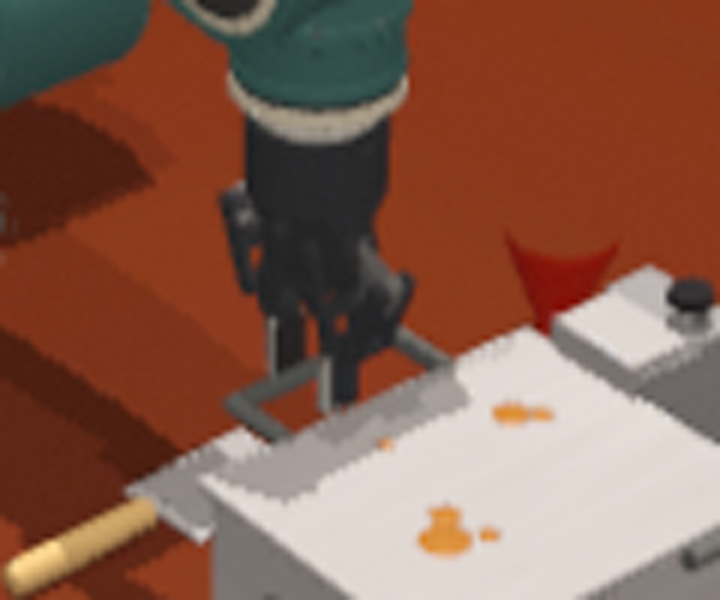

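Fingers straddle the bar: front finger in front of it at (290,360), back finger behind it at (340,395). Close.

Call:
carry_out:
  rows: [200,0,0,0,0,255,0,0,0,0,255,0,0,0,0,255,0,0,0,0,255,0,0,0,0]

```text
t: 12.62
position: [0.4716, 0.0548, 0.1371]
orientation: [91.4, 89.6, 2.0]
wrist_force: [19.4, 0.7, -2.7]
finger_gap: 0.118
```

```bash
python3 - <<'E'
from h import *
plan([.47,.055,.134],0.5)
E
```

```text
t 12.62 pos [0.4716 0.0548 0.1371] toolx [ 0.006  0.    -1.   ] yang 0.62 j [  3.6 -16.1 115.1  -0.   80.6   2.9] F [19.4  0.7 -2.7] gap 0.118
norm shift [ 0.0077 -0.004  -0.0005]
turn norm 0.0014 deg 0.12117566675206604
```

Gripped (gap 10 mm), with a 19 N side load: the bar is about 2 mm further in x. Relax that, then pull up in small steps.

Call:
carry_out:
  rows: [255,0,0.005,0,0,255,0,0.005,0,0,255,0,0.005,0,0,255,-0.005,0.005,0,0,255,-0.005,0.005,0,0]

```text
t: 13.25
position: [0.4718, 0.0548, 0.1379]
orientation: [90.9, 90.0, 1.6]
wrist_force: [6.0, 0.6, -2.7]
finger_gap: 0.113
```

```bash
python3 - <<'E'
from h import *
plan([.47,.055,.134],0.5)
E
```

```text
t 13.25 pos [0.4718 0.0548 0.1379] toolx [ 0.001  0.    -1.   ] yang 0.63 j [  3.6 -15.9 114.9  -0.   81.    2.9] F [ 6.   0.6 -2.7] gap 0.113
norm shift [ 0.0098 -0.0045 -0.0005]
turn norm 0.0015 deg 0.12947149972332284
```

Call:
carry_out:
  rows: [255,-0.003,0.001,0,0,255,-0.006,0.001,0,0,255,-0.01,0.001,0,0,255,-0.01,0.001,0,0,255,-0.01,0.001,0,0]

```text
t: 13.88
position: [0.472, 0.0548, 0.1419]
orientation: [90.8, 90.0, 1.5]
wrist_force: [4.6, 0.5, -2.7]
finger_gap: 0.115
```

Call:
carry_out:
  rows: [255,-0.003,0,0,0,255,-0.005,0,0,0,255,-0.005,0,0,0,255,-0.005,0,0,0,255,-0.005,0,0,0]

```text
t: 14.5
position: [0.4721, 0.0548, 0.144]
orientation: [95.7, 90.0, 6.3]
wrist_force: [6.3, 0.8, -3.0]
finger_gap: 0.116
```

Call:
carry_out:
  rows: [255,-0.003,0,0,0,255,-0.005,0,0,0,255,-0.005,0,0,0,255,-0.005,0,0,0,255,-0.005,0,0,0]

```text
t: 15.12
position: [0.4722, 0.0548, 0.146]
orientation: [91.2, 90.0, 1.8]
wrist_force: [7.9, 0.2, -4.2]
finger_gap: 0.111
```

Call:
carry_out:
  rows: [255,-0.003,0,0,0,255,-0.005,0,0,0,255,-0.005,0,0,0,255,-0.005,0,0,0,255,-0.005,0,0,0]

```text
t: 15.75
position: [0.4723, 0.0548, 0.148]
orientation: [91.5, 89.9, 2.1]
wrist_force: [9.1, 0.5, -4.6]
finger_gap: 0.114
```

```bash
python3 - <<'E'
from h import *
plan([.47,.055,.134],0.5)
s=arm.get_image("scene"); crop(s,260,130,130,100,6,"pics/b3s.png")
E
```

```text
t 15.75 pos [0.4723 0.0548 0.148 ] toolx [ 0.001  0.    -1.   ] yang 0.63 j [  3.5 -16.2 114.2  -0.   82.    2.9] F [ 9.1  0.5 -4.6] gap 0.114
norm shift [ 0.0351 -0.0059 -0.0005]
turn norm 0.0015 deg 0.13280998670619226
```

View pics/b3s.png

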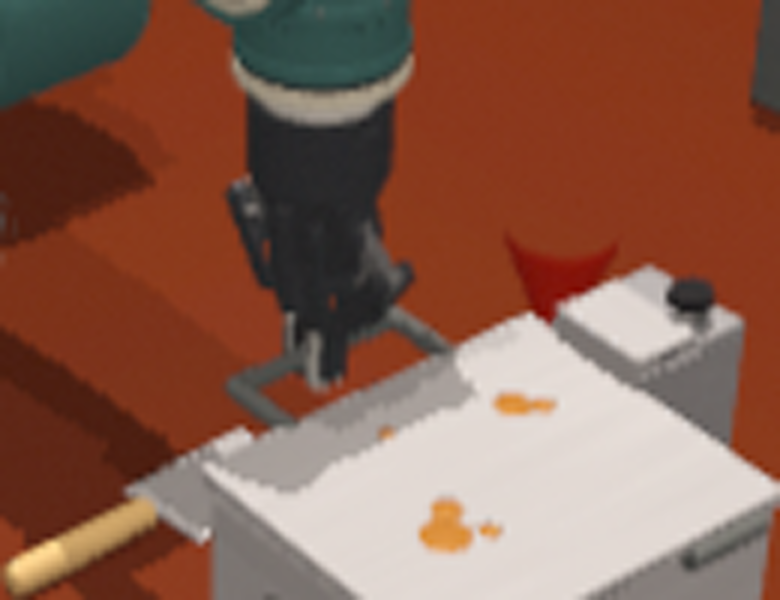

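The bar end in the picture has moved up about 22 crop px (roughly 12 mm or more), beyond the 7 mm of play, with only about 4 N. The lid looks free. Continue gently along the arc.

Call:
carry_out:
  rows: [255,-0.01,0.004,0,0,255,-0.02,0.006,0,0,255,-0.0275,0.007,0,0,255,-0.0275,0.007,0,0,255,-0.0275,0.007,0,0]

```text
t: 16.42
position: [0.4737, 0.0549, 0.1586]
orientation: [-87.7, 89.8, -177.0]
wrist_force: [-9.3, 0.4, -1.1]
finger_gap: 0.117
```

```bash
python3 - <<'E'
from h import *
plan([.4728+.0062,.0548,.1361+.0457],0.63)
E
```

```text
t 16.43 pos [0.4737 0.0549 0.1586] toolx [-0.003 -0.    -1.   ] yang 0.64 j [  3.5 -16.3 113.2   0.   83.3   2.9] F [-9.3  0.4 -1.1] gap 0.117
norm shift [-0.0581  0.0131  0.0003]
turn norm 0.0001 deg 0.005201289965143019
```

Call:
carry_out:
  rows: [255,-0.02,0.002,0,0,255,-0.045,0.006,0,0,255,-0.07,0.011,0,0,255,-0.095,0.018,0,0,255,-0.113,0.024,0,0]

```text
t: 17.05
position: [0.4842, 0.0549, 0.2051]
orientation: [-79.4, 90.0, -168.8]
wrist_force: [-9.3, -1.8, -0.8]
finger_gap: 0.114
```

```bash
python3 - <<'E'
from h import *
plan([.4718+.0127,.0548,.1361+.0679],0.63)
s=arm.get_image("scene"); crop(s,260,110,130,100,6,"pics/b4s.png")
E
```

```text
t 17.05 pos [0.4842 0.0549 0.2051] toolx [-0.001 -0.    -1.   ] yang 0.63 j [  3.5 -16.3 108.9  -0.   87.5   2.8] F [-9.3 -1.8 -0.8] gap 0.114
norm shift [0.0026 0.0007 0.0003]
turn norm -0.0 deg -0.002586255682444971
```

View pics/b4s.png

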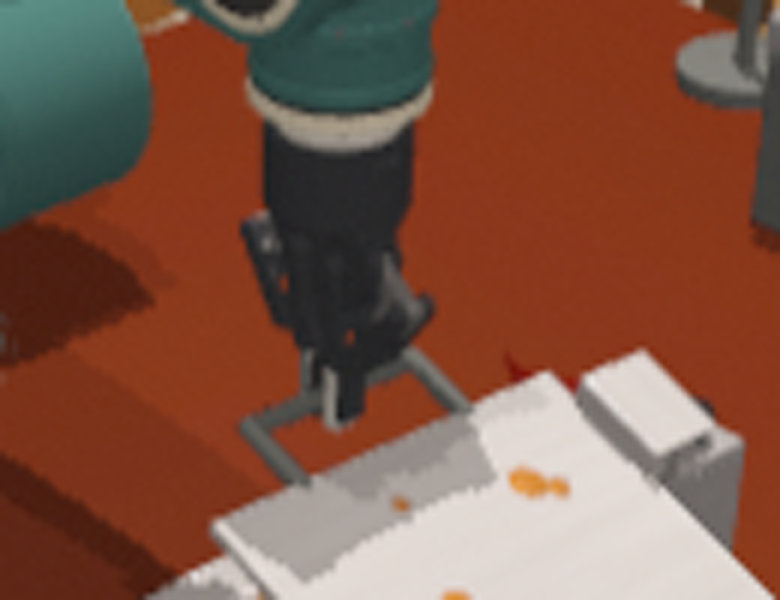

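Lid clearly rising (about 0.3 rad; the lid's front edge stands off the tank) and held. It isn't caught, so the rod stays untouched. Continue the arc.

Call:
carry_out:
  rows: [255,-0.053,0.02,0,0,255,-0.104,0.0465,0.001,0,255,-0.152,0.0785,0.001,0,255,-0.197,0.115,0.002,0,255,-0.197,0.115,0.002,0]

```text
t: 17.73
position: [0.5306, 0.0551, 0.2864]
orientation: [126.8, 89.9, 37.4]
wrist_force: [-20.7, 4.3, 15.7]
finger_gap: 0.114
```

```bash
python3 - <<'E'
from h import *
plan([.4715+.1129,.0548,.1361+.1906],0.63)
s=arm.get_image("scene"); crop(s,250,60,150,140,4.2,"pics/b5s.png")
E
```

```text
t 17.73 pos [0.5306 0.0551 0.2864] toolx [ 0.001  0.001 -1.   ] yang 0.65 j [  3.2 -11.6  97.5   0.1  94.    2.5] F [-20.7   4.3  15.7] gap 0.114
norm shift [-0.1006  0.1346  0.0022]
turn norm 0.0003 deg 0.024165381649638107
```

View pics/b5s.png

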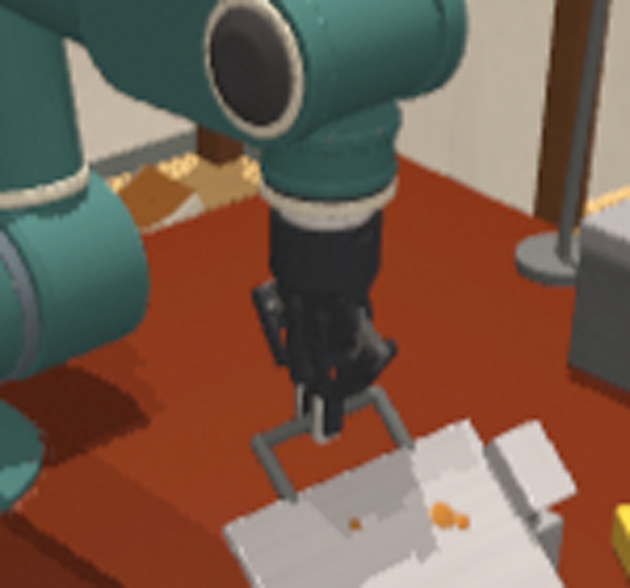

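Call:
carry_out:
  rows: [255,-0.025,0.016,0,0,255,-0.048,0.039,0,0,255,-0.068,0.06,0.001,0,255,-0.085,0.084,0.001,0,255,-0.085,0.084,0.001,0]

```text
t: 18.4
position: [0.5647, 0.0552, 0.3189]
orientation: [130.0, 89.9, 40.7]
wrist_force: [-7.5, 6.0, 6.1]
finger_gap: 0.108
```

```bash
python3 - <<'E'
from h import *
plan([.5849,.0551,.3306],0.63)
E
```

```text
t 18.4 pos [0.5647 0.0552 0.3189] toolx [ 0.001  0.001 -1.   ] yang 0.66 j [ 3.  -7.4 90.8  0.1 96.5  2.3] F [-7.5  6.   6.1] gap 0.108
norm shift [-0.0293  0.0506  0.0008]
turn norm 0.0004 deg 0.031544836439621804
```

Call:
carry_out:
  rows: [255,-0.013,0.015,0,0,255,-0.024,0.032,-0.001,0,255,-0.036,0.053,-0.001,0,255,-0.036,0.053,-0.001,0,255,-0.036,0.053,-0.001,0]

```text
t: 19.02
position: [0.5855, 0.0555, 0.3332]
orientation: [107.7, 89.9, 18.4]
wrist_force: [-6.2, 3.7, 7.2]
finger_gap: 0.112
```

Call:
carry_out:
  rows: [255,0,0,0,0,255,0,0,0,0,255,0,0,0,0,255,0,0,0,0,255,0,0,0,0]

```text
t: 19.65
position: [0.5854, 0.0555, 0.3331]
orientation: [107.6, 89.9, 18.2]
wrist_force: [-6.7, 3.9, 6.8]
finger_gap: 0.113
```

```bash
python3 - <<'E'
from h import *
plan([.5849,.0551,.3306],0.63)
s=arm.get_image("scene"); cv2.imwrite("pics/f_s.png",s["img"]);crop(s,250,60,150,140,4.2,"pics/f_sz.png")
d=arm.get_image("top"); cv2.imwrite("pics/f_t.png",d["img"])
E
```

```text
t 19.65 pos [0.5854 0.0555 0.3331] toolx [ 0.001  0.    -1.   ] yang 0.64 j [ 2.9 -4.8 87.1  0.  97.6  2.3] F [-6.7  3.9  6.8] gap 0.113
norm shift [ 0.0063 -0.0012  0.001 ]
turn norm 0.0002 deg 0.014603097278140353
```

View pics/f_s.png

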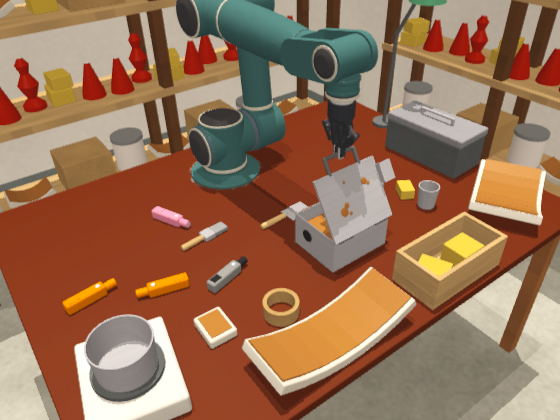

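View pics/f_sz.png

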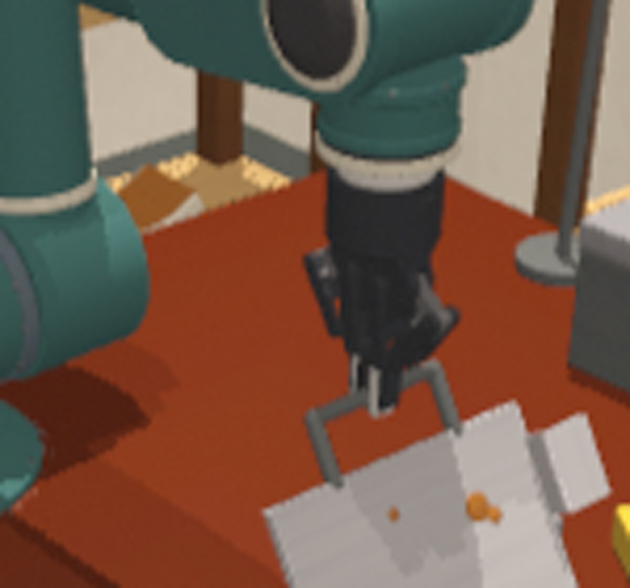

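View pics/f_t.png

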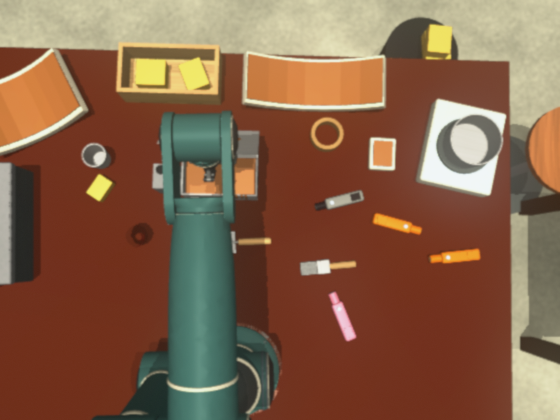

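```bash
python3 - <<'E'
from h import *
s=arm.get_image("scene")
for p in((312,413),(436,370)): print(cast(s,((p[0]+.5)/4.2-.5+250,(p[1]+.5)/4.2-.5+60),.3186))
o=arm.observe();print(o["qd"].round(3),o["wrist_force"])
print(arm.close_job())
E
```

```text
[0.57688653 0.00902437 0.3186    ]
[0.58532135 0.11426701 0.3186    ]
[ 0.042 -0.014  0.009 -0.046  0.005 -0.027] [-6.82221935  2.80153894  6.99014497]
the job is handed in; nothing more can be done
None
```

The job is done and handed in at about 19.7 s of the 72 s allowed; no verdict was reported.

- **Thermometer:** I gripped the grey one and held its nose about 65 mm from the black spot, level and steady, for about 2.5 s. I then laid it flat where it had been. In the last top view it lies at (340,200), the same pixel as at the start.
- **Lid:** It was not caught. It passed its 7 mm of play with only about 3–5 N of upward pull, so I left the release rod untouched. I raised the lid by its bar along the arc and was still gripping it when I handed in.
- **Last checks:**
  - The lid angle from the tool's position on the arc is about 1.0 rad (58°). The bar in the scene view lies at x ≈ 0.58, where about 1.0 rad puts it (0.583–0.585).
  - Finger opening is about 10 mm on the 12 mm bar.
  - The arm is at rest, with a wrist force of about 10 N.
  - The bystanders show no movement in the last pictures. The red cup is hard to see from above, and the arm hides part of the spatula.
- **Checks that disagreed:**
  - My bar position was about 2 mm off at first, giving a brief 19 N side load that I corrected.
  - I cut the arc slightly inside the true one at about 0.7 rad, giving about 26 N at the wrist. I re-fitted the arc to fix it.

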